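# Unlock the carving stand and hold its index plunger out

## Task

I want to swivel the carved head round to its next position, so be my third hand: look which of the two carving stands the carved head is standing on, take the black knob of that stand's index plunger and pull it fully back against its spring, so that the pin is well clear of its hole in the disc. Keep holding it there: you finish with the knob still in the grip and drawn back. Leave the other stand's plunger seated, and don't knock the head, the blank or the tools lying about.

Things in the scene. Friction and masses are not known exactly. Their poses are not given: they have to be found in the camera images.
- stand_1: one of two alike grey carving stands. Origin on the bench under its upright turning axis. Round foot and steel index disc 160 mm across, disc z 49 to 65 mm with rim holes; the work sits on it. On the -x side a bracket (x -95 to -125, 76 high) and a sleeve to x -146 carry a level plunger 57 mm up; its 8 mm pin shows in the gap to the disc, 8 mm deep in a hole. The foot's tongue ends at x -137
- knob_1: black pull knob of stand_1's plunger: 25 mm across, 26 mm long, axis level along x, 57 mm above the bench. Origin: its centre; at rest at (-165, 0, 57) mm in the stand's frame. Axes parallel to the stand's: it pulls straight out along -x, away from the disc. Can be pinched across its sides from above, fingers closing along y; nothing over 35 mm high stands under or close beside it
- plunger_1 (a joint): how far the plunger of stand_1 is drawn out, in m: 0 = pin fully seated in the disc, 0.008 = pin tip just level with the disc's rim, 0.014 = fully back against its stop. A spring pulls it home: about 6 N at 0, 13 N at 0.014. It springs back if let go; there is no catch
- stand_2: one of two alike grey carving stands. Origin on the bench under its upright turning axis. Round foot and steel index disc 160 mm across, disc z 49 to 65 mm with rim holes; the work sits on it. On the -x side a bracket (x -95 to -125, 76 high) and a sleeve to x -146 carry a level plunger 57 mm up; its 8 mm pin shows in the gap to the disc, 8 mm deep in a hole. The foot's tongue ends at x -137
- knob_2: black pull knob of stand_2's plunger: 25 mm across, 26 mm long, axis level along x, 57 mm above the bench. Origin: its centre; at rest at (-165, 0, 57) mm in the stand's frame. Axes parallel to the stand's: it pulls straight out along -x, away from the disc. Can be pinched across its sides from above, fingers closing along y; nothing over 35 mm high stands under or close beside it
- plunger_2 (a joint): how far the plunger of stand_2 is drawn out, in m: 0 = pin fully seated in the disc, 0.008 = pin tip just level with the disc's rim, 0.014 = fully back against its stop. A spring pulls it home: about 6 N at 0, 13 N at 0.014. It springs back if let go; there is no catch
- head: the carved head: a pale wooden head with face and ears, 150 mm from nose to back of head, 115 mm over the ears, 183 mm high with its round plywood mounting board (132 mm across, 16 mm thick). It stands loose on one stand, centred on its turning axis. Origin: centre of the board's underside, 65 mm above the bench; z up, the face looks to -x. Its top is 248 mm above the bench; 0.9 kg
- blank: the uncarved blank: a squared, pale block of wood about 105 x 90 x 145 mm on the same kind of mounting board, standing on the other stand. Origin: centre of the board's underside, 65 mm above the bench; z up; its top is about 225 mm above the bench; 1 kg
- gouge_1: bystander: a carving gouge lying on the bench, 250 mm long along its x, 27 mm high; origin under its middle
- gouge_2: bystander: a carving gouge lying on the bench, 230 mm long along its x, 27 mm high; origin under its middle
- mallet: bystander: a turned round mallet standing on its head, 100 mm across, 238 mm high; origin at the centre of its underside
- oilstone: bystander: a sharpening stone in a wooden base lying on the bench, 210 (x) x 68 x 34 mm; origin under its middle
- pencil: bystander: a pencil lying on the bench, 175 mm long along its x, 8 mm thick; origin under its middle
- calipers: bystander: steel calipers lying flat, 160 mm long along x, 67 mm wide, 10 mm high; origin under their middle
- glue: bystander: a glue bottle standing, 60 mm across, 165 mm high; origin at the centre of its underside
Mind the look-alikes: they are no part of the job. What is shaped like the blank but turquoise or yellow is not meant.

How it is judged:
By the outcome, as a careful person would: the job done as asked, in the order asked, and still so for the second after the job is handed in, while the arm keeps its last pose, push and grip.
It also fails if it takes over 32 s, if anything falls off the work surface, if the arm or the gripper's body presses on something with over 40 N, if the wrist force passes 120 N, or if a joint passes its speed limit or range.

## Robot

A 7-joint arm with a two-finger parallel gripper is mounted at the origin on the work surface. World frame = base frame: x ahead of the robot, y to its left, z up, the work surface at z = 0. Lengths are in mm, angles in degrees, forces in N, time in s.
With the tool pointing down it reaches from about 400 to 850 mm from the base axis. Payload 10.4 kg.
Tool frame: the origin (TCP) lies midway between the tips of the shut fingers; the grasp point (between the pads) lies 19 mm behind it; z points along the fingers, y is the direction in which the jaws open and shut (so a half turn about z gives the same grasp; the last joint's range is limited). The gripper opens to 85 mm and grips with 20 to 120 N. Pads are 22 mm wide; open, the fingers measure 114 mm over their backs; the gripper's body (76 mm by 85 mm) begins 54 mm behind the grasp point. The pads swing forward as they close: fully open they stand 13 mm farther back than shut.
Start: joints at [69.236, 19.034, -3.707, 83.658, 1.238, 77.344, -5.071], TCP at [208.334, -589.278, 231.338] pointing down, gripper open.
Joint ranges: [-148.97, 148.97], [-28.65, 121.19], [-84.17, 76.75], [9.2, 138.47], [-72.65, 252.65], [3.7, 117.97], [-149.18, 149.18]. Speed limits (degrees/s): [127.2, 127.2, 159.86, 159.86, 180, 180, 180].

## Interface

Orientations are given as [roll, pitch, yaw] about the fixed x, y, z axes, in that order (R = Rz(yaw) Ry(pitch) Rx(roll)).
In Python, from cell import bot, monitor, optics gives the robot as it stands. The module is installed in compiled form; this text tells all that it offers. Calls block until the motion is done:
- bot.move_pose(position, orientation): joint-space move of the TCP to a pose.
- bot.move_linear(position, frame=None, max_speed=150): straight line of the TCP; frame=None keeps the orientation; max_speed is the mean speed in mm/s.
- bot.movej(angles): joint-space move.
- bot.set_gripper(opening): finger opening in mm; the grip force is fixed at half the most; returns when the fingers have stopped.
- bot.hold(seconds).
- bot.inverse_kinematics(position, orientation): joint angles nearest the present ones, or None.
- monitor.state(): the state.
- optics.camera(name): name is "scene" or "top"; returns the picture (384x512x3 uint8, red, green, blue); there is no depth.
- optics.camera_params(name): a dict with "fx", "fy", "cx", "cy" (pixels), "dist" ([k1, k2, p1, p2, k3] as OpenCV has them; the pictures are not rectified), "view" (4x4, takes a point from world to camera coordinates). Camera axes: x right, y up, looking along -z (the intrinsics and any distortion apply to the point x, -y, -z); pixel columns grow to the right and rows downward; lengths in mm; the calibration is good to about 2 mm. A picture is of the moment at which its call begins. camera_params takes no time and is no camera call.
A pose or a line that the arm cannot do raises bot.PlanningError and nothing moves.
- bot.close_job(): hands the job in, once; it reports no verdict.
The state is a dict: "time": time; "joint_positions": joint angles; "joint_vel": joint speeds; "joint_torque": joint torques, N m; "position": TCP position; "eef_rot": TCP orientation; "ft_force": force on the tool from outside, world axes, zero at the start; "wrist_torque": the same for the moment, N m; "gripper_width": finger opening in mm.
Only numpy, scipy, OpenCV 4.12 (cv2) and the standard library are available. Lean on these libraries where they do the work, as an engineer would, in place of code of your own. Each camera call takes 0.05 s, during which the arm holds its last target. There are 200 camera calls.

## Working session

There is one attempt and no reset: what is moved stays moved. The work goes in short steps, each a Python script; the robot and the scene stay as the last script left them, time stands still between calls to the robot, and variables do not carry over. Pictures are saved under pics/ and viewed, about 8 in all and at most 12, crops included, and the job is handed in when it is done.

```bash
mkdir -p pics; python3 - <<'E'
from cell import bot, monitor, optics
import cv2
for n in ("scene","top"):
    im=optics.camera(n); cv2.imwrite(f"pics/{n}0.png",cv2.cvtColor(im,cv2.COLOR_RGB2BGR))
    p=optics.camera_params(n); print(n,p)
print(monitor.state())
E
```

```text
scene {'fx': 383.2869899629488, 'fy': 383.2869899629488, 'cx': 250.65929283152033, 'cy': 185.954184046948, 'dist': array([0.04174548, 0.        , 0.        , 0.        , 0.        ]), 'view': array([[-1.52297066e-01,  9.88250805e-01,  1.28821299e-02,
         7.52244522e+01],
       [-7.07255187e-01, -1.18079427e-01,  6.97027510e-01,
         3.28707507e+02],
       [ 6.90359113e-01,  9.70442918e-02,  7.16928658e-01,
        -1.31107236e+03],
       [ 0.00000000e+00,  0.00000000e+00,  0.00000000e+00,
         1.00000000e+00]])}
top {'fx': 444.7917705205931, 'fy': 444.7917705205931, 'cx': 261.4403624822475, 'cy': 200.3960551768181, 'dist': array([-0.09056508,  0.        ,  0.        ,  0.        ,  0.        ]), 'view': array([[-1.51171261e-02, -9.99831178e-01, -1.04445428e-02,
         5.70110916e-01],
       [ 9.86883381e-01, -1.65988189e-02,  1.60579174e-01,
        -5.41341150e+02],
       [-1.60725431e-01, -7.88005007e-03,  9.86967700e-01,
        -1.22226997e+03],
       [ 0.00000000e+00,  0.00000000e+00,  0.00000000e+00,
         1.00000000e+00]])}
{'time': 0.1, 'joint_positions': array([69.23634545, 19.06715566, -3.70750428, 83.69825361,  1.23826817,
       77.34331989, -5.06947647]), 'joint_vel': array([-0.01926644,  0.01381792, -0.00140925, -0.15644838,  0.00734206,
        0.00122896,  0.01394786]), 'joint_torque': array([ 6.86276999e-04, -6.26744556e+01,  4.84350405e-02, -3.92431426e+01,
        1.60446233e-02,  6.94311631e-03, -9.28162422e-06]), 'position': array([ 208.20317694, -588.96989122,  230.63307066]), 'eef_rot': array([-1.79931234e+02,  3.53958775e-03,  1.94716070e+01]), 'ft_force': array([ 0.57426591, -0.57580144,  0.83803912]), 'wrist_torque': array([ 0.01224721, -0.00372646, -0.01766188]), 'gripper_width': 85.42076771415722}
```

View pics/scene0.png

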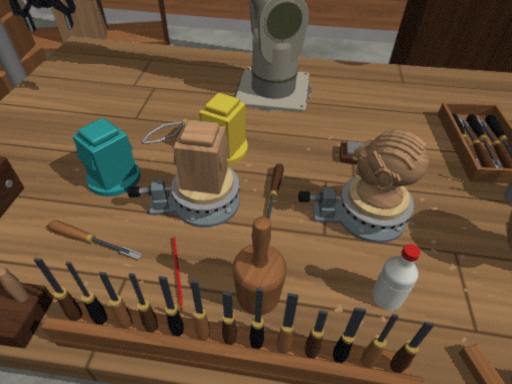

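View pics/top0.png

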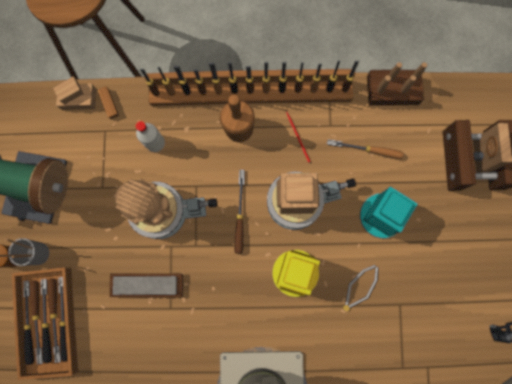

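The head's stand is at top (155,210), and the blank's is at (295,200). There are two possible knobs: one by the head at top (212,203) / scene (305,197), and one by the blank at top (350,182) / scene (135,192). I choose the head's and will check it in a close crop.

```bash
python3 - <<'E'
import cv2,numpy as np
t=cv2.imread("pics/top0.png")[165:245,110:250]; s=cv2.imread("pics/scene0.png")[160:240,290:430]
f=lambda a:cv2.resize(a,None,fx=5,fy=5,interpolation=cv2.INTER_CUBIC)
cv2.imwrite("pics/c1.png",cv2.resize(np.vstack([f(t)]),None,fx=1,fy=1)); cv2.imwrite("pics/c2.png",f(s))
E
```

```text
(no output)
```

View pics/c1.png

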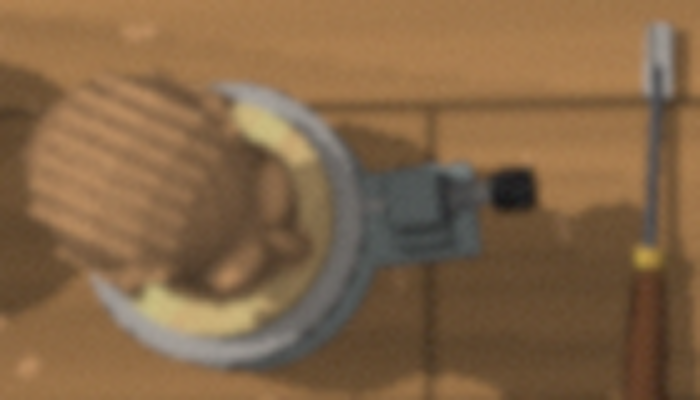

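View pics/c2.png

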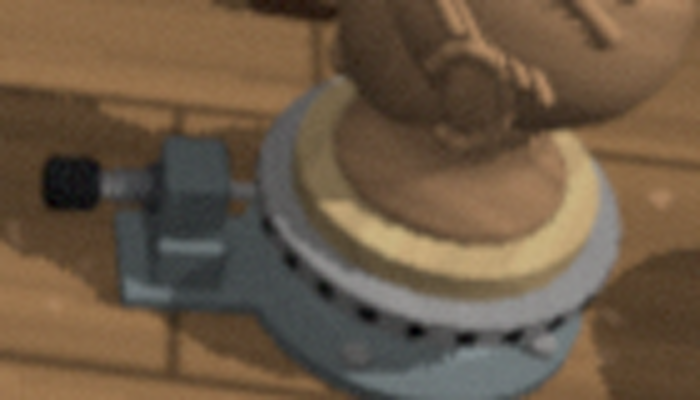

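Both crops confirm it: the knob on the head's stand is at top (212.2,202.4) and scene (303.8,196.0). I'll fit the stand's pose from the knob and the disc rim.

```bash
cat > h.py <<'E'
import numpy as np,cv2
from cell import optics
P={n:optics.camera_params(n) for n in("scene","top")}
def proj(n,X):
    p=P[n]; F=np.diag([1,-1,-1.])@p["view"][:3]
    K=np.array([[p["fx"],0,p["cx"]],[0,p["fy"],p["cy"]],[0,0,1]])
    return cv2.projectPoints(np.atleast_2d(X).astype(float),cv2.Rodrigues(F[:,:3])[0],F[:,3],K,p["dist"])[0][:,0]
E
python3 - <<'E'
from h import *
from scipy.optimize import least_squares
k={"top":(212.2,202.4),"scene":(303.8,196.0)}
cr=lambda a,o:np.array(a)/5-.4+o
rim={"top":cr([(220,85),(300,118),(345,170),(358,215),(95,285),(150,335),(220,353)],(110,165)),
"scene":cr([(265,215),(330,275),(400,310),(470,325),(540,315),(590,285),(612,245),(300,110)],(290,160))}
th=np.linspace(0,2*np.pi,720)
def res(v,full=False):
    x,y,w=v; d=np.array([np.cos(w),np.sin(w)]);r=[]
    for n in k:
        r+=list(2*(proj(n,[*(np.array([x,y])-165*d),57])[0]-k[n]))
        c=proj(n,np.c_[x+80*np.cos(th),y+80*np.sin(th),0*th+65])
        for q in rim[n]: r.append(np.linalg.norm(c-q,axis=1).min())
    return np.array(r)
s=least_squares(res,[500,250,1.5],diff_step=1e-4)
x,y,w=s.x; print(x,y,np.degrees(w)); print(s.fun.round(1))
print("knob fit",x-165*np.cos(w),y-165*np.sin(w))
t=least_squares(lambda X:np.r_[proj("top",X)[0]-k["top"],proj("scene",X)[0]-k["scene"]],[500,100,57]);print("tri",t.x,t.fun)
E
```

```text
517.1714813166644 294.37863460881687 95.9038789330858
[0.4 1.1 0.  2.1 1.5 0.9 0.4 2.4 2.7 0.2 1.2 1.  0.8 0.9 0.6 1.  1.4 1.5
 2.6]
knob fit 534.1433612007465 130.25381840724336
tri [535.22912407 130.00411439  60.24191992] [ 1.37305649e-01 -7.31627662e-03  1.12042064e-01  1.28321314e-04]
```

```bash
python3 - <<'E'
from h import *
th=np.linspace(0,2*np.pi,90)
x,y,w=517.2,294.4,np.radians(95.9)
R=np.array([[np.cos(w),-np.sin(w),0],[np.sin(w),np.cos(w),0],[0,0,1]])
T=lambda a:np.array(a,float)@R.T+[x,y,0]
L=[T(np.c_[80*np.cos(th),80*np.sin(th),0*th+65]),T(np.c_[0*th-178,12.5*np.cos(th),57+12.5*np.sin(th)]),T(np.c_[0*th-152,12.5*np.cos(th),57+12.5*np.sin(th)]),T([(-80,0,57),(-178,0,57)]),T([(-95,0,76),(-125,0,76)])]
out=[]
for n,o in(("top",(110,165)),("scene",(290,160))):
    im=cv2.imread(f"pics/{n}0.png")[o[1]:o[1]+75,o[0]:o[0]+140]; im=cv2.resize(im,None,fx=4*1.4,fy=4*1.4/1.4*1.0 if 0 else 5.6/1.4*1.0) if 0 else cv2.resize(im,None,fx=4,fy=4,interpolation=cv2.INTER_CUBIC)
    for l in L: cv2.polylines(im,[((proj(n,l)-o+.5)*4-.5).round().astype(int)],False,(0,0,255),1)
    out.append(im)
cv2.imwrite("pics/ov.png",np.vstack(out))
from cell import bot
for yaw in(95.9,-84.1):print(yaw,bot.inverse_kinematics([534.5,130,36],[180,0,yaw]),bot.inverse_kinematics([534.5,130,400],[180,0,yaw]))
print(bot.inverse_kinematics([208,-589,400],[180,0,19.5]))
E
```

```text
95.9 [ 29.86851889  35.17331462 -60.26208333 104.20420871  34.70202782
  61.47248561 -37.58281447] [ 32.99435229  17.3321409  -65.78141425  75.01859707  15.90060467
  97.39523827 -23.77579065]
-84.1 [ 36.33687747  43.34945934 -71.41374122 103.96052898  44.9001351
  67.1845276  135.92683744] None
[68.54836664 17.794185   -3.06188807 65.41196819  0.94196461 96.81673772
 -4.75548554]
```

View pics/ov.png

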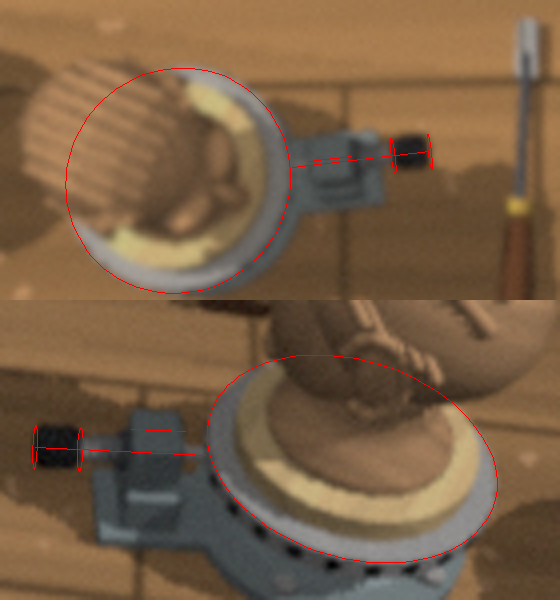

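The overlay agrees within about 2 mm. The knob is near (534.5,130,57) and the stand's yaw is about 95°. Next I lift, swing over high with a plain elbow posture, stop above the knob and look.

```bash
python3 - <<'E'
from cell import bot, monitor, optics
import numpy as np,cv2
p=monitor.state()["position"]
bot.move_linear([p[0],p[1],400],max_speed=250)
bot.movej([-13.7,17.8,0,65.4,0,96.8,-9])
print(monitor.state()["position"],monitor.state()["eef_rot"],monitor.state()["time"])
bot.move_pose([534.5,130,150],[180,0,95])
s=monitor.state();print(s["position"],s["eef_rot"],s["joint_positions"].round(1),s["time"],s["ft_force"])
o=[]
for n,(u,v) in(("top",(140,140)),("scene",(250,120))):
    im=cv2.cvtColor(optics.camera(n),cv2.COLOR_RGB2BGR);cv2.imwrite(f"pics/{n}1.png",im)
    o.append(cv2.resize(im[v:v+110,u:u+140],None,fx=2.8,fy=2.8,interpolation=cv2.INTER_CUBIC))
cv2.imwrite("pics/above.png",np.hstack(o))
E
```

```text
[616.96117474 102.20704203 400.26572351] [1.79993942e+02 2.11585398e-02 9.45941837e+01] 3.7583
[535.88477168 129.94247146 151.47584718] [ 1.79859721e+02 -2.26444646e-02  9.49624900e+01] [-15.9  13.2  -2.9 100.9   0.7  65.8 -14. ] 4.7917 [0.27030006 0.22370546 1.02101581]
```

View pics/above.png

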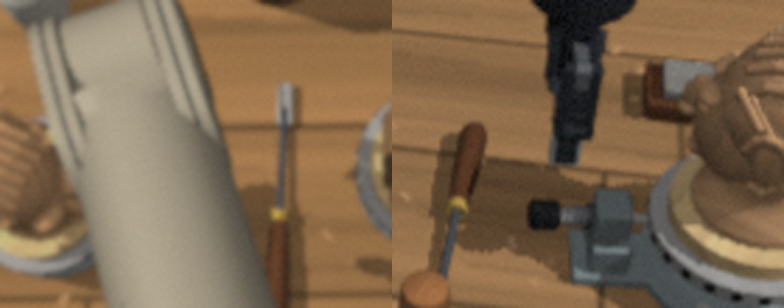

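```bash
python3 - <<'E'
from h import *
from cell import monitor
print(monitor.state()["position"])
for s in(-11,0,11):
    print(s,[proj("scene",[536+a*.996-s*.087,130+a*.087+s*.996,z]).round(1).tolist() for a,z in((43,164),(57,164),(57,185))])
im=cv2.imread("pics/scene1.png")[110:185,285:345]
cv2.imwrite("pics/f.png",cv2.resize(im,None,fx=8,fy=8,interpolation=cv2.INTER_CUBIC))
E
```

```text
[536.01223727 130.02482606 151.54000756]
-11 [[[304.9, 176.9]], [[305.1, 181.7]], [[306.3, 174.2]]]
0 [[[310.3, 177.2]], [[310.6, 182.1]], [[311.9, 174.5]]]
11 [[[315.7, 177.5]], [[316.1, 182.4]], [[317.5, 174.9]]]
```

View pics/f.png

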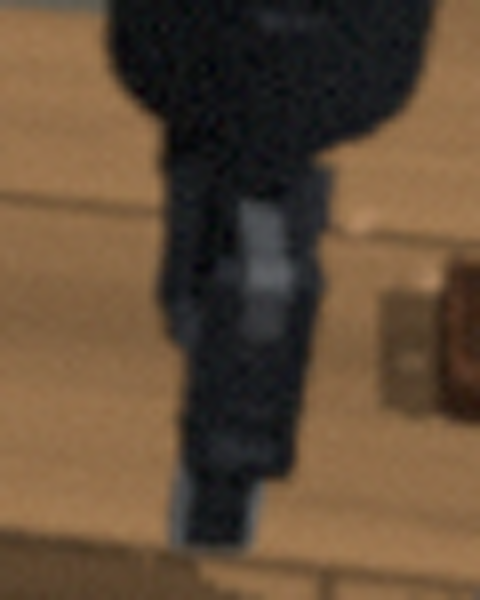

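The finger tip is at scene (311.5,178.5), within about 2 mm of the prediction. I'll descend, grip and look at the forces.

```bash
python3 - <<'E'
from cell import bot, monitor, optics
import numpy as np,cv2
def P(t):
    s=monitor.state();print(t,s["position"].round(1),s["eef_rot"].round(1),s["ft_force"].round(1),round(s["gripper_width"],1),round(s["time"],2))
bot.move_linear([534.5,129,70],max_speed=100);P("mid")
bot.move_linear([534.5,129,36],max_speed=50);P("down")
bot.set_gripper(10);bot.hold(.2);P("grip")
im=cv2.cvtColor(optics.camera("scene"),cv2.COLOR_RGB2BGR)[145:235,270:390];cv2.imwrite("pics/grip.png",cv2.resize(im,None,fx=5,fy=5,interpolation=cv2.INTER_CUBIC))
E
```

```text
mid [535.  129.2  70.6] [179.9  -0.   95. ] [0.9 0.2 0.7] 85.6 5.84
down [534.6 129.   36.1] [180.  -0.  95.] [ 0.5 -0.5  0.6] 85.5 6.67
grip [534.5 129.   36.3] [180.  -0.  95.] [-2.6 -0.6  5.2] 23.1 7.47
```

View pics/grip.png

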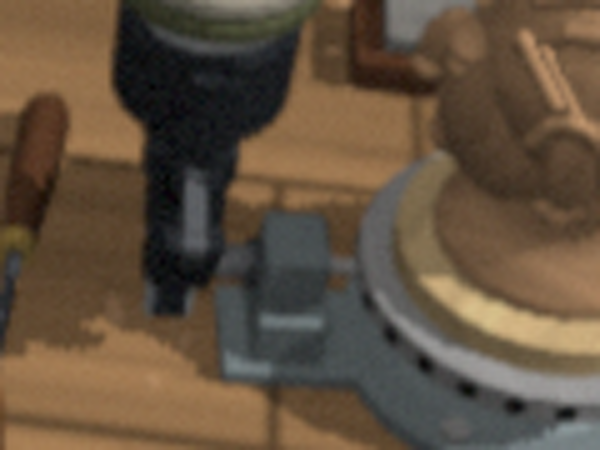

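The fingers are on the knob at 23.1 mm opening and clear of the sleeve. I'll pull in steps and watch the force.

```bash
python3 - <<'E'
from cell import bot, monitor, optics
import numpy as np,cv2
def P(t):
    s=monitor.state();print(t,s["position"].round(1),s["ft_force"].round(1),round(s["gripper_width"],1),round(s["time"],2))
for d in(4,8,11,13,14):
    bot.move_linear([534.5+.087*d,129-.996*d,36.1],max_speed=20);bot.hold(.15);P(d)
im=cv2.cvtColor(optics.camera("scene"),cv2.COLOR_RGB2BGR)[145:235,270:390];cv2.imwrite("pics/pull.png",cv2.resize(im,None,fx=5,fy=5,interpolation=cv2.INTER_CUBIC))
E
```

```text
4 [534.7 127.2  36.3] [-1.6  6.8  3. ] 23.5 8.02
8 [535.1 123.7  36.3] [-2.1  8.2  2.3] 23.6 8.52
11 [535.3 121.2  36.4] [-2.   8.9  2.1] 23.4 8.97
13 [535.4 119.5  36.3] [-2.3 10.6  1.8] 23.3 9.37
14 [535.5 118.6  36.3] [-2.  10.2  1.7] 23.2 9.77
```

View pics/pull.png

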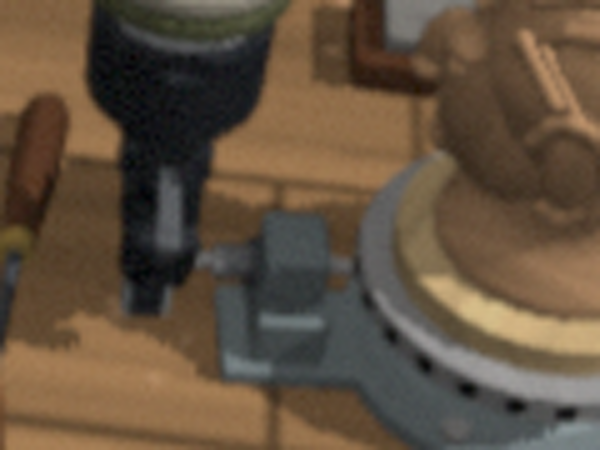

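The arm gives way under load: a 14 mm command moved the TCP only 10.4 mm. I'll go on until the force jumps at the stop.

```bash
python3 - <<'E'
from cell import bot, monitor, optics
import numpy as np,cv2
u=np.array([.087,-.996])
def st(t):
    s=monitor.state();d=(s["position"][:2]-[534.5,129.])@u;f=-s["ft_force"][:2]@u
    print(t,"drawn",d.round(2),"F",f.round(1),s["ft_force"].round(1),round(s["gripper_width"],1),round(s["time"],2));return d,f
for d in np.arange(15,24,1):
    bot.move_linear([*(np.array([534.5,129])+u*d),36.1],max_speed=20);bot.hold(.15)
    a,f=st(d)
    if f>17: break
bot.hold(.5);st("hold")
im=cv2.cvtColor(optics.camera("scene"),cv2.COLOR_RGB2BGR)
cv2.imwrite("pics/scene2.png",im)
im=im[145:235,270:390];cv2.imwrite("pics/pull2.png",cv2.resize(im,None,fx=5,fy=5,interpolation=cv2.INTER_CUBIC))
E
```

```text
15 drawn 11.31 F 10.7 [-1.5 10.6 -0. ] 23.5 10.22
16 drawn 12.16 F 12.0 [-1.2 11.9  1.1] 23.2 10.62
17 drawn 13.03 F 12.7 [-2.7 12.5  1.6] 23.5 11.02
18 drawn 13.85 F 13.1 [-0.7 13.1  1.4] 23.8 11.42
19 drawn 14.05 F 14.7 [-1.9 14.6  1.4] 23.7 11.82
20 drawn 14.08 F 18.1 [-2.  18.  -0.7] 23.3 12.22
hold drawn 14.06 F 17.8 [-1.3 17.8 -0.2] 23.7 12.72
```

View pics/pull2.png

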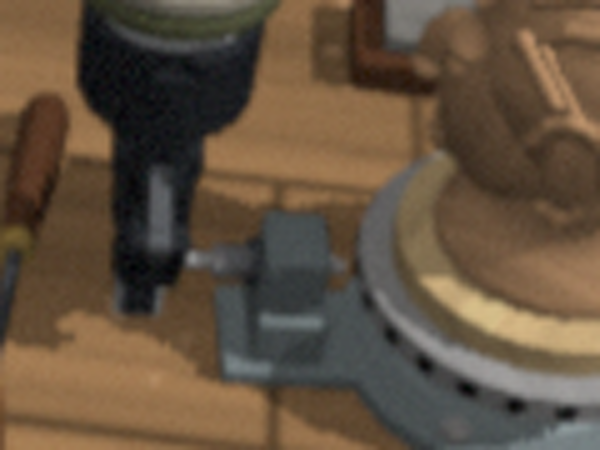

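The plunger is on its stop: 14.06 mm drawn, with the force rising steeply and no slip. The pin tip shows clear of the rim at crop (345,265), and the head and stand haven't moved. I'm handing in.

```bash
python3 - <<'E'
from cell import bot, monitor
import cv2
d=cv2.absdiff(cv2.imread("pics/scene0.png"),cv2.imread("pics/scene2.png")).max(2)
print("diff outside arm: blank stand",(d[110:230,125:245]>40).sum(),"head",(d[130:240,345:430]>40).sum())
bot.close_job();s=monitor.state();print(s["position"],s["ft_force"],s["gripper_width"])
E
```

```text
diff outside arm: blank stand 2351 head 0
the job is handed in; nothing more can be done
the job is handed in; nothing more can be done
```

View pics/scene2.png

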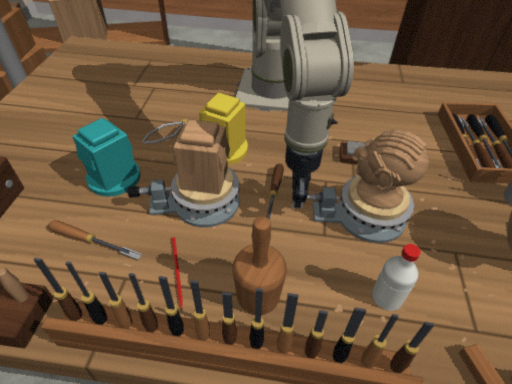

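The blank looks different from the first picture. I'll compare the three moments, using my last view.

```bash
python3 - <<'E'
import cv2,numpy as np
cv2.imwrite("pics/cmp.png",np.hstack([cv2.resize(cv2.imread(f"pics/scene{i}.png")[100:230,120:245],None,fx=2.1,fy=2.1,interpolation=cv2.INTER_CUBIC) for i in range(3)]))
E
```

```text
(no output)
```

View pics/cmp.png

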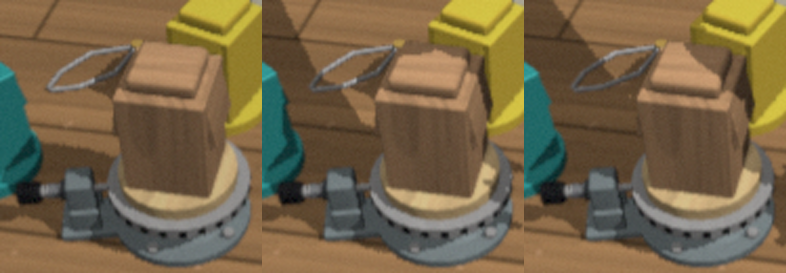

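I pulled the index plunger on the carved head's stand back to its stop. I handed the job in with the knob still gripped and drawn back.

- **Pull:** the arm gave a few millimetres under the spring, so I kept pulling until the knob stopped moving. It was 14.06 mm out, and the force rose from 13 N to about 18 N. The grip stayed at about 23.5 mm opening with no sign of slipping.
- **Pin:** in the last close picture the pin tip is clear of the disc rim.
- **Surroundings:** the head's part of the picture is unchanged from start to finish. My before/after comparison did flag 2351 changed pixels around the blank. Side-by-side crops show that this is the arm's shadow: the blank has not moved and its plunger is still seated. I made that side-by-side check only after handing in.
- **Limits:** the run took about 13 s of the 32 s, and the wrist force I read never went above about 18 N. The robot can't be read after hand-in, so the final second is unchecked. It held steady for the half second before.

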